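# Drive out the stuck lock pin and free the slide bar

### The arm

A 6-joint arm with a two-finger parallel gripper is mounted at the origin on a cart in front of the work surface, level with it; the furniture and walls round the work are solid. World frame = base frame: x ahead of the robot, y to its left, z up, the work surface at z = 0. Lengths are in m, angles in degrees, forces in N, time in s.
With the tool pointing down it reaches from about 0.4 to 0.825 m from the base axis. Payload 7 kg.
Tool frame: the origin (TCP) lies on the mounting face of the last link; the fingertips stand 178 mm ahead of it and the grasp point (between the pads) lies 159 mm ahead of it; z points along the fingers, y is the direction in which the jaws open and shut (so a half turn about z gives the same grasp; the last joint's range is limited). The gripper opens to 88 mm and grips with 3 to 60 N. Pads are 19 mm wide; open, the fingers measure 130 mm over their backs; the gripper's body (78 mm by 193 mm) begins 47 mm behind the grasp point.
Start: joints at [-60.441, 20.546, 0.682, 0, -70.136, -16.507], TCP at [0.152, -0.658, 0.405] pointing down, gripper open.
Joint ranges: [-176.03, 176.03], [-82.01, 121.73], [-58.28, 71.71], [-173.87, 95.51], [-174.79, -0.11], [-173.66, 173.66]. Speed limits (degrees/s): [136.94, 136.94, 172.46, 180, 180, 180].

### API

Orientations are given as [roll, pitch, yaw] about the fixed x, y, z axes, in that order (R = Rz(yaw) Ry(pitch) Rx(roll)).
In Python, from plant import r gives the robot as it stands. The module is installed in compiled form; this text tells all that it offers.
- The arm moves only by the tool carry_out, never from a script. Its argument "plan" is a list of rows, each a list of 3 entries, a list of its own where there are three numbers: the shift along the tool's x, y, z in m, then the turn, a rotation vector about the tool's x, y, z in degrees, then the closure in counts, from 0 (fully open) to 255 (shut). In form: [[[x, y, z], [ax, ay, az], hand], ...]. A call has 1 to 12 rows; each row shifts and turns the commanded pose from where the row before left it, along the tool's axes as they then stand; what a row does not reach is not made up. A row lasts 1/12 s, in which the tool goes at most 41.7 mm and 7.16 degrees, less where a joint would pass 70% of its speed; a pose out of reach is approached as far as the arm can. A call is refused whole if a number of a shift passes 0.0417 or a number of a turn 7.16, either way. A call with a gripper value outside its range is refused whole. The fingers move at their own pace and stop on an object; "grip_force" is the grip in N (left out, the last holds). Time passes only in rows, so rows that do not move let the fingers close. It gives the time, the measured TCP pose, the force and the opening at its end, in the units of the state.
- r.get_state(): the state, without advancing time (a new reading comes with each control period).
- r.capture(name): name is "scene" or "top"; returns the picture (480x640x3 uint8, red, green, blue); there is no depth.
- r.get_calibration(name): a dict with "K" (3x3 intrinsics, pixels), "D" ([k1, k2, p1, p2, k3] as OpenCV has them; the pictures are not rectified), "rvec" (rotation vector, rad) and "tvec" (3), from world to camera coordinates, as OpenCV has them. Camera axes: x right, y down, z forward; pixel columns grow to the right and rows downward; lengths in m; the calibration is good to about 2 mm. A picture is of the moment at which its call begins. get_calibration takes no time and is no camera call.
- r.close_job(): hands the job in, once; it reports no verdict.
The state is a dict: "time_s": time; "joints": joint angles; "qd": joint speeds; "joint_torque": joint torques, N m; "tcp_pos": TCP position; "eef_rot": TCP orientation; "contact_force": force on the tool from outside, world axes, zero at the start; "moment": the same for the moment, N m; "gripper_width": finger opening in m.
Only numpy, scipy, OpenCV 4.12 (cv2) and the standard library are available. Lean on these libraries where they do the work, as an engineer would, in place of code of your own. Each camera call takes 0.05 s, during which the arm holds its last target. There are 200 camera calls.

### The job

The slide bar of the small steel lock block is held by a stuck headed brass pin. With the brass rod as a drift, push the pin out from its headless end so that it drops into the green tray beside the block, using nothing but the rod on the pin; then push the freed bar (the one with the blue tab) fully home against the stop block, and leave the rod lying flat on the bench. Leave the tray and the other things where they are.

Things in the scene. Friction and masses are not known exactly. Their poses are not given: they have to be found in the camera images.
- lock: Steel block fixed to the bench: base x -50..90, y -29.5..5.5 mm, 12 high; two cheeks x +-35, y -26.5..-18.5 and -5.5..2.5, 66 high, the slide bar between; 30 mm square boss on the +y cheek out to y = 26.5; bore 17 mm dia along y at x = 0, height 50; stop block x 80..90, 52 high. Origin: bench, below the bore's middle. +x points away from the robot, +y to its left (yaw within 0.3 rad).
- bore_mouth (a point): Centre of the bore's mouth on the outer face of the -y cheek, at the robot's right (lock frame 0, -26.5, 50 mm), where the drift enters: 17 mm round hole, 3 mm chamfer. The pin's headless tail lies 1 to 7 mm inside; drive along the lock's +y.
- pin: Stuck brass pin: shank 16 mm dia, 54 mm long, head 24 mm dia, 6 mm thick at its +y end. Origin at mid shank on the axis, +y to the head. In the bore a sprung friction shoe holds it: it needs a steady push of about 8 to 16 N along +y, moves only while pushed, and can leave only on the +y side, into the tray; it is oily, so it slides.
- drift: Brass rod, 8 mm thick, 210 mm long, 50 g, lying flat on the bench along its own y axis (either end may be used). Origin: middle of its underside, its axis 4 mm above.
- tray: Small green open tray, 72 x 115 x 26 mm, walls and floor 2 mm, 0.25 kg, standing loose on the bench at the +y side of the lock block, its near end under the boss, long side along the lock's y. Origin: centre of its underside. The pin lying in it has its axis 10 to 14 mm above that.
- bar (a joint): Travel of the aluminium slide bar (90 mm long, 12 mm thick) along the lock's +x, m: 0 at the start, locked by the pin (or by the drift while that is in the bore), 0.035 against the stop block. Free it slides with about 2.5 N of friction and stays where it is left.
- push_tab (a point): Middle of the -x face (facing the robot) of the bar's blue upright tab: 34 mm wide in y, 30 mm high (from 65 to 95 mm above the bench), 8 mm thick. It moves with the bar; push it along the lock's +x.
- oil_can: Green pump oil can, 64 x 83 x 146 mm, bystander. Origin: centre of its underside.
- tape_measure: Orange pocket tape measure, 32 x 77 x 58 mm, bystander. Origin: centre of its underside.
- riser_block: Black steel parallel block, 48 x 105 x 42 mm, bystander. Origin: centre of its underside.
- bore_exit (a point): Centre of the bore's other end on the end face of the +y boss (lock frame 0, 26.5, 50 mm), where the pin's head shows, over the tray's near end. The pin tips over when its tail is within about 6 mm of here and may still lean in the mouth, so the drift must go right through the 53 mm bore and 12 to 20 mm beyond.

How it is judged:
By the outcome, as a careful person would: the job done as asked, in the order asked, and still so for the second after the job is handed in, with the robot touching nothing.
It also fails if it takes over 59 s, if anything falls off the work surface, if the arm or the gripper's body presses on something with over 40 N, if the wrist force passes 120 N, or if a joint passes its speed limit or range.

## Working session

There is one attempt and no reset: what is moved stays moved. The work goes in short steps, Python scripts to look and compute and a tool call to move; the robot and the scene stay as the last step left them, time stands still between calls to the robot, and variables do not carry over. Pictures are saved under pics/ and viewed, about 8 in all and at most 12, crops included, and the job is handed in when it is done.

Besides the shell and the picture viewer there is one more tool, called after "Request:" in YAML: its name, and indented under it one key for each argument. carry_out: Moves the arm, as the interface text tells. Its arguments: {"type":"object","properties":{"plan":{"type":"array","items":{"type":"array"}},"grip_force":{"type":"number"}},"required":["plan"]}

```bash
mkdir -p pics
cat > h.py <<'E'
import numpy as np, cv2
from plant import r
from scipy.spatial.transform import Rotation as R
def cal(n):
    c=r.get_calibration(n); return [np.array(c[k],float) for k in("K","D","rvec","tvec")]
def ray(n,uv):
    K,D,rv,tv=cal(n); M=cv2.Rodrigues(rv)[0]
    p=cv2.undistortPoints(np.array(uv,float).reshape(-1,1,2),K,D).reshape(-1,2)
    d=np.c_[p,np.ones(len(p))]@M; return -M.T@tv.ravel(),d
def onz(n,uv,z):
    o,d=ray(n,uv); return o+d*((z-o[2])/d[:,2])[:,None]
def px(n,P):
    K,D,rv,tv=cal(n); return cv2.projectPoints(np.array(P,float).reshape(-1,1,3),rv,tv,K,D)[0].reshape(-1,2)
def tri(uv1,uv2):
    (o1,d1),(o2,d2)=ray("scene",uv1),ray("top",uv2); out=[]
    for a,b in zip(d1,d2):
        s=np.linalg.lstsq(np.c_[a,-b],o2-o1,rcond=None)[0]; out.append(((o1+a*s[0])+(o2+b*s[1]))/2)
    return np.array(out)
def save(n,f):
    im=r.capture(n); cv2.imwrite(f"pics/{f}.png",im[:,:,::-1]); return im
E
python3 - <<'E'
from h import *
for n in("scene","top"):
    save(n,n+"0"); o,d=ray(n,[[320,240]]); print(n,o,d)
s=r.get_state(); print(s)
E
```

```text
scene [0.06009063 0.63767794 0.64461184] [[ 0.4722859  -0.7251374  -0.50142009]]
top [ 0.46208437 -0.20747061  1.02182965] [[ 0.1335157   0.02104207 -0.99083169]]
{'time_s': 0.1, 'joints': array([-6.04395295e+01,  2.05870609e+01,  6.39695353e-01, -1.39505055e-02,
       -7.01343631e+01, -1.65059453e+01]), 'qd': array([-0.03837819, -0.02931592,  0.08984831,  0.19409363,  0.00462672,
       -0.04957919]), 'joint_torque': array([-1.80111580e-03, -5.84161270e+01,  2.93752635e+01,  7.01556846e+00,
        1.02214603e-02, -5.90056379e-05]), 'tcp_pos': array([ 0.15241069, -0.65740709,  0.40383624]), 'eef_rot': array([ 1.79917913e+02, -1.06472881e-02, -1.66950217e+02]), 'contact_force': array([-0.67205564, -0.43274848, -0.7797022 ]), 'moment': array([-0.06463724,  0.051175  ,  0.03791193]), 'gripper_width': 0.08740898184084442}
```

View pics/scene0.png

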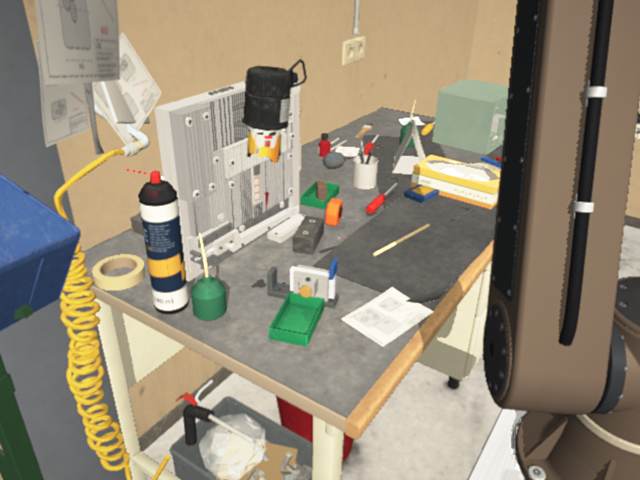

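View pics/top0.png

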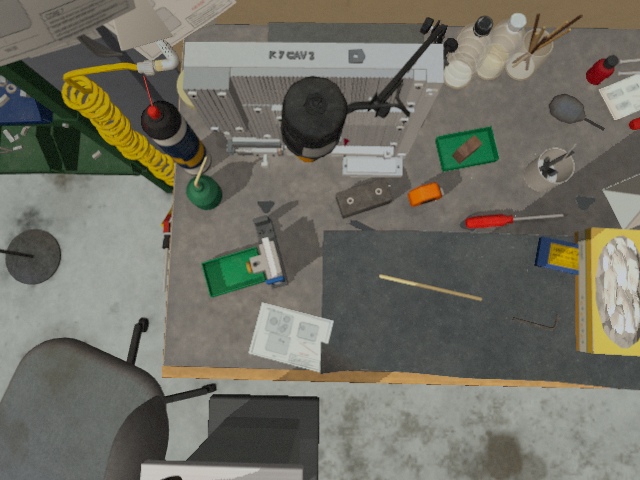

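The lock block stands at about (265,255) in the top view, with the green tray at (237,270) and the brass rod from (380,277) to (481,299). The scene view shows the pin head at about (306,292) and the blue tab at (333,270). Next I'll take enlarged crops and the rod mask.

Run:
```python
from h import *
t=cv2.imread("pics/top0.png"); s=cv2.imread("pics/scene0.png")
a=cv2.resize(t[205:305,195:305],None,fx=5,fy=5,interpolation=cv2.INTER_CUBIC)
cv2.imwrite("pics/ct.png",a)
b=cv2.resize(s[250:350,255:355],None,fx=5,fy=5,interpolation=cv2.INTER_CUBIC)
cv2.imwrite("pics/cs.png",b); cv2.imwrite("pics/c.png",np.hstack([cv2.resize(a,(400,364)),cv2.resize(b,(400,364))]))
h=cv2.cvtColor(t,cv2.COLOR_BGR2HSV)
m=cv2.inRange(h,(15,70,80),(35,255,255)); m[:, :370]=0; m[:,490:]=0; m[:265]=0; m[310:]=0
c=max(cv2.findContours(m,0,1)[0],key=cv2.contourArea)
p=c.reshape(-1,2).astype(float); vx,vy,x0,y0=cv2.fitLine(c,2,0,.01,.01).ravel()
k=(p-[x0,y0])@[vx,vy]; e=np.array([[x0,y0]+f(k)*np.array([vx,vy]) for f in(np.min,np.max)])
P=onz("top",e,.005); print(e,P,np.linalg.norm(P[0]-P[1]))
hs=cv2.cvtColor(s,cv2.COLOR_BGR2HSV)
for n,H,box in(("top",h,(255,230,300,300)),("scene",hs,(315,250,345,310))):
    m=cv2.inRange(H,(100,100,60),(125,255,255)); x,y,X,Y=box; q=np.zeros_like(m); q[y:Y,x:X]=m[y:Y,x:X]
    c=max(cv2.findContours(q,0,1)[0],key=cv2.contourArea); print(n,cv2.boundingRect(c),cv2.minAreaRect(c))
```

```text
[[378.94785546 275.22791131]
 [481.09224428 298.59681459]] [[ 0.52935186 -0.30702655  0.005     ]
 [ 0.48664581 -0.51216519  0.005     ]] 0.20953678969002315
top (265, 276, 19, 8) ((274.2654113769531, 279.97308349609375), (4.648406505584717, 18.418214797973633), 74.74488067626953)
scene (329, 258, 8, 21) ((332.5, 268.0), (7.0, 20.0), 0.0)
```

View pics/ct.png

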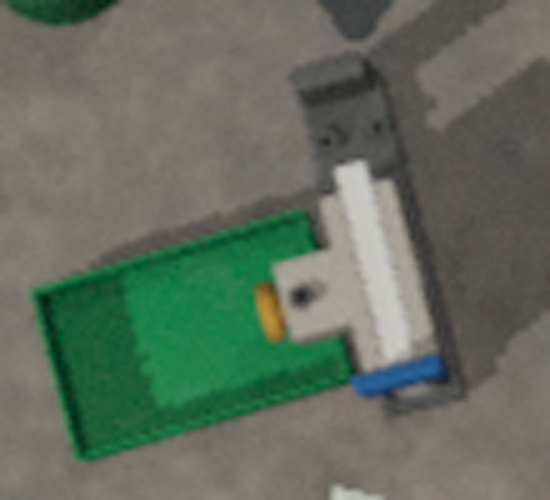

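View pics/cs.png

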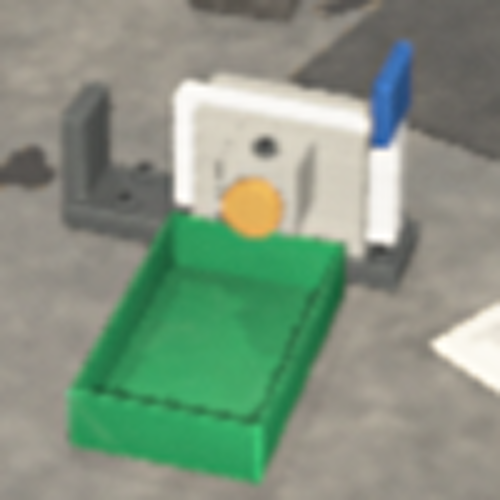

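The crops show these in the top crop (5×): boss corners (272,264) and (290,340), cheek far corners (320,198) and (392,180), and base near corners (465,395) and (388,418). The scene crop shows the head at (252,207). I'll cast these onto their planes and do a rigid fit.

Run:
```python
from h import *
C=[((272,264),(15,26.5,65)),((290,340),(-15,26.5,65)),((320,198),(35,2.5,66)),((392,180),(35,-26.5,66)),((465,395),(-50,-29.5,12)),((388,418),(-50,5.5,12))]
W=[];L=[]
for p,l in C:
    W.append(onz("top",[[195+(p[0]+.5)/5-.5,205+(p[1]+.5)/5-.5]],l[2]/1e3)[0,:2]); L.append(np.array(l[:2])/1e3)
W=np.array(W);L=np.array(L); a,b=W-W.mean(0),L-L.mean(0)
yaw=np.arctan2((b[:,0]*a[:,1]-b[:,1]*a[:,0]).sum(),(a*b).sum()); M=np.array([[np.cos(yaw),-np.sin(yaw)],[np.sin(yaw),np.cos(yaw)]])
t=W.mean(0)-M@L.mean(0); print("lock",t,np.degrees(yaw)); print("res mm",((L@M.T+t-W)*1e3).round(1).tolist())
f=lambda x,y,z:np.r_[M@[x/1e3,y/1e3]+t,z/1e3]
print("tab top",M.T@(onz("top",[[274.27,279.97]],.095)[0,:2]-t))
for y in(34,38):print("head px",px("scene",f(0,y,50)),"seen",255+252.5/5-.5,250+207.5/5-.5)
print("headtop px top",px("top",f(0,36,62)),195+268/5,205+310/5)
u=np.array([[255+385.5/5-.5,250+50.5/5-.5]])
print("mouth",f(0,-26.5,50),"start rod centre (tip 30 before mouth, 125 from grip)",f(0,-181.5,50))
```

```text
lock [ 0.5474345  -0.08092276] 16.773783957280923
res mm [[-0.3, -0.3], [0.1, -0.8], [-0.2, 0.2], [0.7, 0.1], [-0.1, -1.0], [-0.2, 1.7]]
tab top [-0.04217944 -0.01202552]
head px [[305.24215472 290.4387437 ]] seen 305.0 291.0
head px [[304.57328922 291.61728483]] seen 305.0 291.0
headtop px top [[246.56552819 266.49717899]] 248.6 267.0
mouth [ 0.55508224 -0.10629522  0.05      ] start rod centre (tip 30 before mouth, 125 from grip) [ 0.59981427 -0.25470023  0.05      ]
```

The fit is good: residuals are 1.7 mm or less, and the head reprojects within 1 px. The lock is at (0.547, -0.081) with a yaw of 16.8°. I'll grip the rod 125 mm behind its left end, at about (0.504, -0.429), with a tool yaw of -101.8°. First I turn the tool and lower it.

Request:
carry_out:
  plan:
    - [[0,0,0.014],[0,0,-6.5],0]
    - [[0,0,0.014],[0,0,-6.5],0]
    - [[0,0,0.014],[0,0,-6.5],0]
    - [[0,0,0.014],[0,0,-6.5],0]
    - [[0,0,0.014],[0,0,-6.5],0]
    - [[0,0,0.014],[0,0,-6.5],0]
    - [[0,0,0.014],[0,0,-6.5],0]
    - [[0,0,0.014],[0,0,-6.5],0]
    - [[0,0,0.014],[0,0,-6.5],0]
    - [[0,0,0.014],[0,0,-6.5],0]
  grip_force: 60

```text
time_s: 0.93
tcp_pos: [0.1523, -0.6573, 0.2635]
eef_rot: [180.0, 0.0, -101.6]
contact_force: [0.4, -0.0, 0.5]
gripper_width: 0.0872
```

```bash
cat > go.py <<'E'
import sys; from h import *
# go.py x y z yaw : remaining shift in present tool axes, and turn (rotvec deg) to tool-down pose
a=list(map(float,sys.argv[1:])); s=r.get_state()
M=R.from_euler("xyz",s["eef_rot"],degrees=True); T=R.from_euler("xyz",[180,0,a[3]],degrees=True)
d=np.array(a[:3])-s["tcp_pos"]
print("shift now",M.inv().apply(d).round(4),"shift after turn",T.inv().apply(d).round(4),"turn",(M.inv()*T).as_rotvec(degrees=True).round(2))
print("t",round(s["time_s"],2),"F",s["contact_force"].round(1),"w",round(s["gripper_width"],4),"pos",s["tcp_pos"].round(4),"rot",s["eef_rot"].round(2),"q",s["joints"].round(0))
E
python3 go.py .5039 -.4294 .230 -101.8
```

```text
shift now [-0.2941 -0.2984  0.0336] shift after turn [-0.295  -0.2975  0.0335] turn [0.03 0.04 0.17]
t 0.93 F [ 0.4 -0.   0.5] w 0.0872 pos [ 0.1523 -0.6573  0.2635] rot [ 1.7997e+02  4.0000e-02 -1.0163e+02] q [-60.  27.  -9.  -0. -54.  49.]
```

Request:
carry_out:
  plan:
    - [[-0.0245,-0.0249,0.0],[0,0,0.17],0]
    - [[-0.0245,-0.0249,0],[0,0,0],0]
    - [[-0.0245,-0.0249,0],[0,0,0],0]
    - [[-0.0245,-0.0249,0],[0,0,0],0]
    - [[-0.0245,-0.0249,0],[0,0,0],0]
    - [[-0.0245,-0.0249,0],[0,0,0],0]
    - [[-0.0245,-0.0249,0],[0,0,0],0]
    - [[-0.0245,-0.0249,0],[0,0,0],0]
    - [[-0.0245,-0.0249,0.008],[0,0,0],0]
    - [[-0.0245,-0.0249,0.008],[0,0,0],0]
    - [[-0.0245,-0.0249,0.008],[0,0,0],0]
    - [[-0.0245,-0.0249,0.008],[0,0,0],0]

```text
time_s: 1.93
tcp_pos: [0.5074, -0.4315, 0.2321]
eef_rot: [180.0, 0.0, -102.1]
contact_force: [0.6, -0.3, -0.2]
gripper_width: 0.0874
```

```bash
python3 go.py .5039 -.4294 .1795 -101.8; python3 -c "
from h import *
for n in('scene','top'): save(n,n+'1')
a=cv2.imread('pics/top1.png')[220:380,340:540];b=cv2.imread('pics/scene1.png')[160:320,330:530]
cv2.imwrite('pics/v1.png',np.vstack([cv2.resize(a,(740,296)),cv2.resize(b,(740,296))]) if 0 else np.hstack([cv2.resize(a,(400,320)),cv2.resize(b,(400,320))]))"
```

```text
shift now [-0.0013  0.0039  0.0526] shift after turn [-0.0013  0.0039  0.0526] turn [ 0.02  0.01 -0.32]
t 1.93 F [ 0.6 -0.3 -0.2] w 0.0874 pos [ 0.5074 -0.4315  0.2321] rot [ 1.7998e+02  1.0000e-02 -1.0212e+02] q [-24.  28. -12.  -0. -50.  12.]
```

View pics/v1.png

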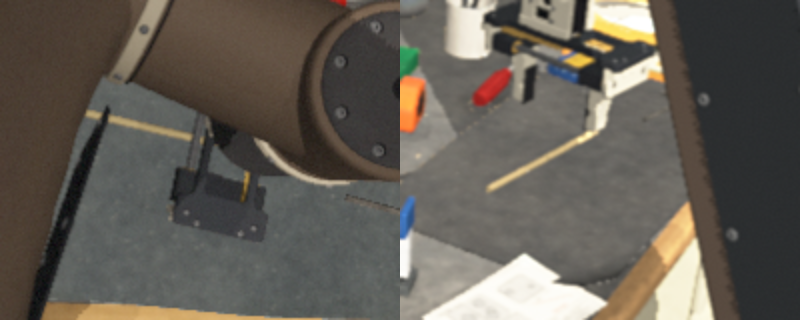

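Rod lies between the open fingers; descending.

Request:
carry_out:
  plan:
    - [[0,0,0.01],[0,0,0],0]
    - [[0,0,0.01],[0,0,0],0]
    - [[0,0,0.01],[0,0,0],0]
    - [[0,0,0.008],[0,0,0],0]
    - [[0,0,0.006],[0,0,0],0]
    - [[0,0,0.003],[0,0,0],0]
    - [[0,0,0],[0,0,0],0]

```text
time_s: 2.62
tcp_pos: [0.5056, -0.433, 0.1846]
eef_rot: [179.9, 0.0, -102.2]
contact_force: [0.1, -0.3, 0.4]
gripper_width: 0.0875
```

```bash
python3 go.py .5039 -.4294 .1795 -101.8
```

```text
shift now [-0.0032  0.0024  0.0051] shift after turn [-0.0032  0.0024  0.0051] turn [ 0.08  0.02 -0.37]
t 2.62 F [ 0.1 -0.3  0.4] w 0.0875 pos [ 0.5056 -0.433   0.1846] rot [ 1.7992e+02  2.0000e-02 -1.0217e+02] q [-24.  31. -14.  -0. -45.  12.]
```

Request:
carry_out:
  plan:
    - [[-0.003,0.0024,0.0025],[0,0,-0.4],0]
    - [[0,0,0.0025],[0,0,0],0]
    - [[0,0,0],[0,0,0],255]
    - [[0,0,0],[0,0,0],255]
    - [[0,0,0],[0,0,0],255]
    - [[0,0,0],[0,0,0],255]
    - [[0,0,0],[0,0,0],255]
    - [[0,0,0],[0,0,0],255]
    - [[0,0,0],[0,0,0],255]
    - [[0,0,0],[0,0,0],255]

```text
time_s: 3.45
tcp_pos: [0.5045, -0.4293, 0.1807]
eef_rot: [-180.0, 0.0, -101.7]
contact_force: [-0.2, -0.2, 0.4]
gripper_width: 0.04
```

```bash
python3 go.py .5039 -.4294 .1795 -101.8
```

```text
shift now [0.0002 0.0006 0.0012] shift after turn [0.0002 0.0006 0.0012] turn [-0.    0.    0.08]
t 3.45 F [-0.2 -0.2  0.4] w 0.04 pos [ 0.5045 -0.4293  0.1807] rot [-180.      0.   -101.72] q [-24.  31. -15.  -0. -44.  12.]
```

Request:
carry_out:
  plan:
    - [[0,0,0.001],[0,0,0],255]
    - [[0,0,0],[0,0,0],255]
    - [[0,0,0],[0,0,0],255]
    - [[0,0,0],[0,0,0],255]
    - [[0,0,0],[0,0,0],255]
    - [[0,0,0],[0,0,0],255]
    - [[0,0,0],[0,0,0],255]
    - [[0,0,0],[0,0,0],255]
    - [[0,0,0],[0,0,0],255]

```text
time_s: 4.2
tcp_pos: [0.5045, -0.4293, 0.1796]
eef_rot: [180.0, 0.0, -101.7]
contact_force: [0.3, -0.1, -0.1]
gripper_width: 0.0071
```

```bash
python3 go.py .5039 -.4294 .1795 -101.8
```

```text
shift now [0.0002 0.0005 0.0001] shift after turn [0.0002 0.0005 0.0001] turn [0.   0.   0.08]
t 4.2 F [ 0.3 -0.1 -0.1] w 0.0071 pos [ 0.5045 -0.4293  0.1796] rot [ 180.      0.   -101.72] q [-24.  31. -15.  -0. -44.  12.]
```

Rod held (7.1 mm). Lift and turn to the lock's axis.

Request:
carry_out:
  plan:
    - [[0,0,-0.006],[0,0,0],255]
    - [[0,0,-0.01],[0,0,0],255]
    - [[0,0,-0.014],[0,0,0],255]
    - [[0,0,-0.015],[0,0,0],255]
    - [[0,0,-0.015],[0,0,-2],255]
    - [[0,0,0],[0,0,-5],255]
    - [[0,0,0],[0,0,-5.5],255]
    - [[0,0,0],[0,0,-5.5],255]
    - [[0,0,0],[0,0,-5.5],255]
    - [[0,0,0],[0,0,-5],255]
    - [[0,0,0],[0,0,0],255]

```text
time_s: 5.12
tcp_pos: [0.5047, -0.4294, 0.2409]
eef_rot: [-179.9, -0.1, -73.0]
contact_force: [1.3, 0.1, -0.9]
gripper_width: 0.0069
```

```bash
python3 go.py .5969 -.2451 .2355 -73.2
```

```text
shift now [-0.1492 -0.1421  0.0054] shift after turn [-0.1497 -0.1416  0.0054] turn [-0.05 -0.05  0.21]
t 5.12 F [ 1.3  0.1 -0.9] w 0.0069 pos [ 0.5047 -0.4294  0.2409] rot [-1.7995e+02 -5.0000e-02 -7.2990e+01] q [-24.  27. -12.   0. -51.  41.]
```

Request:
carry_out:
  plan:
    - [[-0.006,-0.008,0],[0,0,0.2],255]
    - [[-0.012,-0.014,0],[0,0,0],255]
    - [[-0.013,-0.015,0],[0,0,0],255]
    - [[-0.013,-0.015,0],[0,0,0],255]
    - [[-0.013,-0.015,0],[0,0,0],255]
    - [[-0.013,-0.015,0],[0,0,0],255]
    - [[-0.013,-0.015,0],[0,0,0],255]
    - [[-0.013,-0.015,0],[0,0,0],255]
    - [[-0.013,-0.015,0],[0,0,0],255]
    - [[-0.012,-0.01,0],[0,0,0],255]
    - [[-0.009,-0.005,0],[0,0,0],255]
    - [[0,0,0],[0,0,0],255]

```text
time_s: 6.12
tcp_pos: [0.604, -0.2621, 0.2399]
eef_rot: [-180.0, 0.0, -73.4]
contact_force: [-0.4, -0.2, -0.3]
gripper_width: 0.0069
```

```bash
python3 go.py .5969 -.2451 .2355 -73.2
python3 - <<'E'
from h import *
a=save("top","top2");b=save("scene","scene2")
A=a[190:310,230:430,::-1];B=b[200:320,270:470,::-1]
cv2.imwrite("pics/v2.png",np.vstack([cv2.resize(A,(500,300),interpolation=2),cv2.resize(B,(500,300),interpolation=2)]))
E
```

```text
shift now [-0.0183  0.0019  0.0044] shift after turn [-0.0183  0.0019  0.0044] turn [-0.01  0.01 -0.19]
t 6.12 F [-0.4 -0.2 -0.3] w 0.0069 pos [ 0.604  -0.2621  0.2399] rot [-1.7999e+02  1.0000e-02 -7.3390e+01] q [ -7.  27. -13.  -0. -50.  23.]
```

View pics/v2.png

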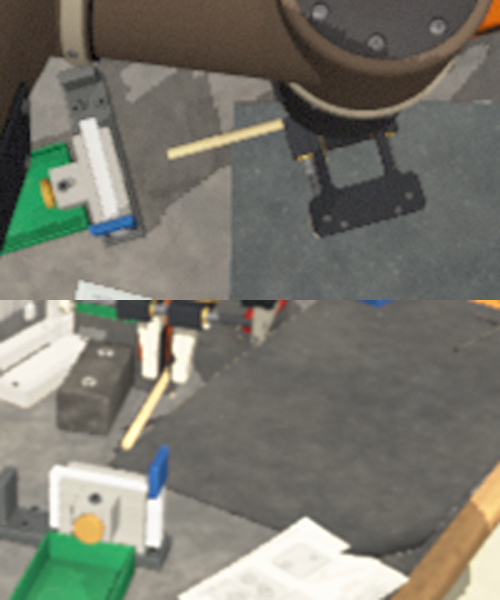

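The rod's free end is visible in both views: its tip is at about (297,252) in the top view and (320,259) in the scene view. I'll measure the tip and the rod's line in the lock frame.

```bash
cat > rod.py <<'E'
from h import *
yaw=np.radians(16.77); M=np.array([[np.cos(yaw),-np.sin(yaw),0],[np.sin(yaw),np.cos(yaw),0],[0,0,1]]); T=np.array([.5474,-.0809,0])
def ends(n,im,box):
    x,y,X,Y=box; h=cv2.cvtColor(im[y:Y,x:X],cv2.COLOR_RGB2HSV); m=cv2.inRange(h,(15,55,110),(35,255,255))
    c=max(cv2.findContours(m,0,1)[0],key=cv2.contourArea); v=cv2.fitLine(c,2,0,.01,.01).ravel()
    k=(c.reshape(-1,2)-v[2:])@v[:2]; e=np.array([v[2:]+f(k)*v[:2] for f in(np.min,np.max)])+[x,y]; return e[np.argsort(e[:,1])]
E
python3 - <<'E'
from rod import *
t=ends("top",cv2.imread("pics/top2.png")[:,:,::-1],(285,230,345,260)); s=ends("scene",cv2.imread("pics/scene2.png")[:,:,::-1],(315,225,345,265))
print(t,s)
tip_t,tip_s=t[1],s[1]
P=tri([tip_s],[tip_t])[0]; L=M.T@(P-T); print("tip lock mm",L*1e3, "reproj",px("top",P)-tip_t,px("scene",P)-tip_s)
Q=onz("top",[t[0]],P[2])[0]; v=M.T@(P-Q); print("dir yaw err deg",np.degrees(np.arctan2(-v[0],v[1])))
# plane intersection for the pitch: scene upper end meets top line's vertical plane
o,d=ray("scene",[s[0]]); o1,d1=ray("top",t); n=np.cross(d1[0],d1[1]); k=n@(o1-o)/(n@d[0]); B=M.T@(o+d[0]*k-T); print("back pt lock mm",B*1e3)
s=r.get_state(); print("expected tip lock",(M.T@(s["tcp_pos"]-T)+[0,.125,-.1755])*1e3)
E
```

```text
[[342.92382203 238.72359179]
 [296.4241895  251.53912639]] [[337.52740382 227.3032684 ]
 [318.97782184 259.56226706]]
tip lock mm [  2.82080217 -64.28467664  59.42192418] reproj [[-0.09056945 -0.17685721]] [[0.18693422 0.03281152]]
dir yaw err deg -0.34207203512337553
back pt lock mm [   1.66136547 -200.68029898   63.56036635]
expected tip lock [  0.78310564 -66.21164686  64.32481691]
```

The lateral position is within 3 mm, but the tip droops about 2° relative to the grip. I'll pitch the tip up by 1.8°, lower it to 50 mm and re-measure close to the mouth.

Request:
carry_out:
  plan:
    - [[0,0.001,0.002],[0,-0.9,0],255]
    - [[0,0.0012,0.003],[0,-0.9,0],255]
    - [[-0.003,0,0.003],[0,0,0],255]
    - [[-0.005,0,0.003],[0,0,0],255]
    - [[-0.005,0,0.002],[0,0,-0.1],255]
    - [[-0.004,0,0.001],[0,0,0],255]
    - [[0,0,0],[0,0,0],255]
    - [[0,0,0],[0,0,0],255]

```text
time_s: 6.88
tcp_pos: [0.5964, -0.2478, 0.2263]
eef_rot: [-180.0, 1.8, -73.3]
contact_force: [0.4, -0.4, -0.0]
gripper_width: 0.0069
```

Run:
```python
from rod import *
a=save("top","top3");b=save("scene","scene3")
A=a[200:300,240:360,::-1];B=b[220:320,280:400,::-1]
cv2.imwrite("pics/v3.png",np.hstack([cv2.resize(A,(390,325),interpolation=2),cv2.resize(B,(390,325),interpolation=2)]))
st=r.get_state(); print(st["time_s"],st["contact_force"].round(1),(M.T@(st["tcp_pos"]-T)*1e3).round(1),st["eef_rot"].round(2))
t=ends("top",a,(275,235,340,268)); s=ends("scene",b,(310,235,345,272)); print(t,s)
P=tri([s[1]],[t[1]])[0]; print("tip lock mm",M.T@(P-T)*1e3)
Q=onz("top",[t[0]],P[2])[0]; v=M.T@(P-Q); print("dir yaw err deg",np.degrees(np.arctan2(-v[0],v[1])))
o,d=ray("scene",[s[0]]); o1,d1=ray("top",t); n=np.cross(d1[0],d1[1]); k=n@(o1-o)/(n@d[0]); print("back pt",M.T@(o+d[0]*k-T)*1e3)
```

```text
6.9833 [ 0.3 -0.3 -0.6] [  -1.1 -174.2  226.4] [-179.98    1.78  -73.3 ]
[[332.73633035 244.0402184 ]
 [286.89904482 256.63250793]] [[335.6962679  237.4134956 ]
 [317.57141462 267.93322077]]
tip lock mm [ -0.85511698 -43.5073938   52.75312079]
dir yaw err deg -0.47291493601576784
back pt [  -1.6606398  -174.74286991   52.18398393]
```

View pics/v3.png

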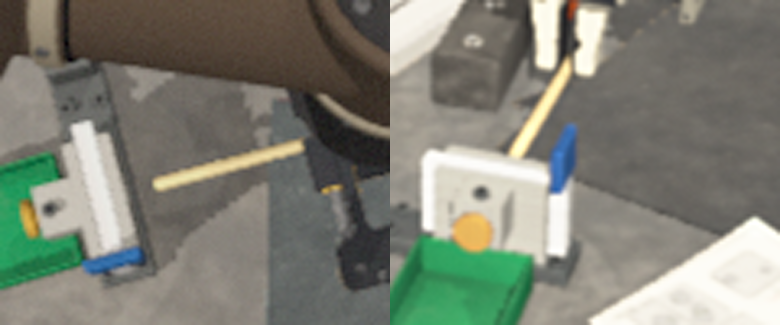

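The rod points at the lock, but the cheek now hides the tip in the scene view. I'll use the intersection of the two sight planes for the height.

Run:
```python
from rod import *
t=np.array([[332.736,244.040],[286.9,256.63]]); s=np.array([[335.696,237.413],[317.57,267.93]])
o2,d=ray("scene",s); n2=np.cross(d[0],d[1])
o1,e=ray("top",t); 
for i in(0,1): k=n2@(o2-o1)/(n2@e[i]); print(M.T@(o1+e[i]*k-T)*1e3)
```

```text
[  -1.68191694 -136.34870138   53.25924375]
[ -1.72915172 -43.7859313   55.83642188]
```

Run:
```python
from rod import *
for f,tb,sb in(("2",(285,230,345,260),(315,225,345,265)),("3",(275,235,340,268),(310,235,345,272))):
    a=cv2.imread(f"pics/top{f}.png")[:,:,::-1]; b=cv2.imread(f"pics/scene{f}.png")[:,:,::-1]
    h=cv2.inRange(cv2.cvtColor(b,cv2.COLOR_RGB2HSV),(15,45,100),(35,255,255)); ha=cv2.inRange(cv2.cvtColor(a,cv2.COLOR_RGB2HSV),(15,45,100),(35,255,255))
    cols=np.arange(tb[0]+6,tb[2]-8); T2=[(c,np.flatnonzero(ha[tb[1]:tb[3],c]).mean()+tb[1]) for c in cols if ha[tb[1]:tb[3],c].sum()]
    pa=np.polyfit(*np.array(T2).T,1)
    rows=[(np.flatnonzero(h[y,sb[0]:sb[2]]).mean()+sb[0],y) for y in range(sb[1]+5,sb[3]-6) if h[y,sb[0]:sb[2]].sum()>255]
    o,e=ray("top",[[c,np.polyval(pa,c)] for c in(280,340)]); n=np.cross(e[0],e[1]); o2,d=ray("scene",rows)
    P=np.array([M.T@(o2+k*(n@(o-o2)/(n@k))-T)*1e3 for k in d]); g=np.polyfit(P[:,1],P[:,2],1)
    print(f,"n",len(P),"slope deg",np.degrees(np.arctan(g[0])),"z at tip",np.polyval(g,-65 if f=="2" else -45),"resid",np.std(P[:,2]-np.polyval(g,P[:,1])), "y range",P[:,1].min(),P[:,1].max())
```

```text
2 n 29 slope deg -0.24181049620217496 z at tip 60.85775698633285 resid 3.1567343684928533 y range -185.97192336802271 -72.254213223668
3 n 26 slope deg 1.0741395593492447 z at tip 54.851060588447694 resid 2.23670112072302 y range -157.26040448881815 -53.87638285066581
```

The slope readings scatter by about 1°, so the droop is smaller than first thought. I'll take back half of the pitch, re-centre and enter slowly, watching the force.

Request:
carry_out:
  plan:
    - [[0,-0.0018,0.001],[0,0.9,-0.3],255]
    - [[-0.003,0,0],[0,0,0],255]
    - [[-0.004,0,0.0001],[0,0,0],255]
    - [[-0.004,0,0],[0,0,0],255]
    - [[-0.004,0,0.0001],[0,0,0],255]
    - [[-0.003,0,0],[0,0,0],255]
    - [[-0.003,0,0.0001],[0,0,0],255]
    - [[-0.002,0,0],[0,0,0],255]
    - [[0,0,0],[0,0,0],255]

```text
time_s: 7.73
tcp_pos: [0.5913, -0.2252, 0.2254]
eef_rot: [-180.0, 0.9, -73.0]
contact_force: [0.3, -0.5, 0.3]
gripper_width: 0.007
```

```bash
cat > st.py <<'E'
from rod import *
s=r.get_state(); p=M.T@(s["tcp_pos"]-T)*1e3; g=p+M.T@R.from_euler("xyz",s["eef_rot"],degrees=True).apply([0,0,175.5])
print("t",round(s["time_s"],2),"F lock",(M.T@s["contact_force"]).round(1),"grip lock",g.round(1),"tcp",p.round(1),"rot",s["eef_rot"].round(2),"w",round(s["gripper_width"],4))
E
python3 st.py
```

```text
t 7.73 F lock [ 0.2 -0.6  0.3] grip lock [   0.5 -148.1   49.9] tcp [   0.4 -150.9  225.4] rot [-179.98    0.9   -73.  ] w 0.007
```

Request:
carry_out:
  plan:
    - [[-0.002,0,0],[0,0,0],255]
    - [[-0.002,0,0],[0,0,0],255]
    - [[-0.002,0,0.0001],[0,0,0],255]
    - [[-0.002,0,0],[0,0,0],255]
    - [[-0.002,0,0],[0,0,0],255]

```text
time_s: 8.15
tcp_pos: [0.5904, -0.2187, 0.2271]
eef_rot: [-179.8, 0.6, -73.0]
contact_force: [4.7, -15.8, -0.5]
gripper_width: 0.0068
```

```bash
python3 st.py
```

```text
t 8.15 F lock [ -0.  -16.5  -0.5] grip lock [   2.1 -142.6   51.6] tcp [   1.4 -144.3  227.1] rot [-179.77    0.56  -72.96] w 0.0068
```

Request:
carry_out:
  plan:
    - [[-0.002,0,0],[0,0,0],255]
    - [[-0.002,0,0.0002],[0,0,0],255]
    - [[-0.002,0,0],[0,0,0],255]
    - [[-0.002,0,0],[0,0,0],255]
    - [[-0.002,0,0],[0,0,0],255]

```text
time_s: 8.57
tcp_pos: [0.5874, -0.2092, 0.227]
eef_rot: [-179.8, 0.6, -73.0]
contact_force: [4.6, -17.9, -0.8]
gripper_width: 0.0073
```

```bash
python3 st.py
python3 - <<'E'
from rod import *
a=save("top","top4");b=save("scene","scene4")
cv2.imwrite("pics/v4.png",np.hstack([cv2.resize(a[210:290,230:330,::-1],(400,320),interpolation=2),cv2.resize(b[240:320,280:380,::-1],(400,320),interpolation=2)]))
E
```

```text
t 8.57 F lock [ -0.7 -18.4  -0.8] grip lock [   1.9 -132.6   51.5] tcp [   1.3 -134.3  227. ] rot [-179.78    0.58  -72.97] w 0.0073
```

View pics/v4.png

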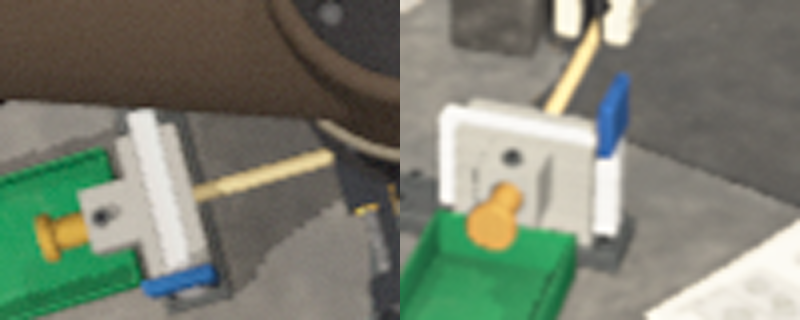

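The pin is coming out: the head now stands clear of the boss, at about (40,240) in the left half of the picture. I'll keep driving.

Request:
carry_out:
  plan:
    - [[-0.0025,0.0005,0],[0,0,0],255]
    - [[-0.003,0.0005,0.0001],[0,0,0],255]
    - [[-0.003,0,0],[0,0,0],255]
    - [[-0.003,0,0],[0,0,0],255]
    - [[-0.003,0,0.0001],[0,0,0],255]
    - [[-0.003,0,0],[0,0,0],255]
    - [[-0.003,0,0],[0,0,0],255]
    - [[-0.003,0,0],[0,0,0],255]
    - [[-0.003,0,0.0001],[0,0,0],255]
    - [[-0.0025,0,0],[0,0,0],255]

```text
time_s: 9.5
tcp_pos: [0.5778, -0.1813, 0.2269]
eef_rot: [-179.8, 0.6, -73.0]
contact_force: [4.8, -16.0, -1.6]
gripper_width: 0.007
```

```bash
python3 st.py
```

```text
t 9.5 F lock [  0.  -16.7  -1.6] grip lock [   0.7 -103.    51.4] tcp [ 1.000e-01 -1.049e+02  2.269e+02] rot [-179.8     0.62  -72.98] w 0.007
```

Request:
carry_out:
  plan:
    - [[-0.002,0,0],[0,0,0],255]
    - [[-0.002,0,0],[0,0,0],255]
    - [[-0.002,0,0],[0,0,0],255]
    - [[-0.002,0,0],[0,0,0],255]
    - [[-0.002,0,0],[0,0,0],255]
    - [[-0.002,0,0],[0,0,0],255]
    - [[-0.002,0,0],[0,0,0],255]
    - [[-0.002,0,0.0001],[0,0,0],255]
    - [[-0.002,0,0],[0,0,0],255]
    - [[-0.002,0,0],[0,0,0],255]

```text
time_s: 10.33
tcp_pos: [0.5702, -0.1597, 0.2256]
eef_rot: [-180.0, 0.9, -73.0]
contact_force: [0.4, 0.1, 0.0]
gripper_width: 0.007
```

```bash
python3 st.py
python3 - <<'E'
from rod import *
a=save("top","top5");b=save("scene","scene5")
cv2.imwrite("pics/v5.png",np.hstack([cv2.resize(a[210:310,200:325,::-1],(400,320),interpolation=2),cv2.resize(b[250:350,260:385,::-1],(400,320),interpolation=2)]))
E
```

```text
t 10.33 F lock [ 0.4 -0.1  0. ] grip lock [ -0.8 -79.3  50.2] tcp [ -0.9 -82.  225.6] rot [-179.99    0.9   -73.02] w 0.007
```

View pics/v5.png

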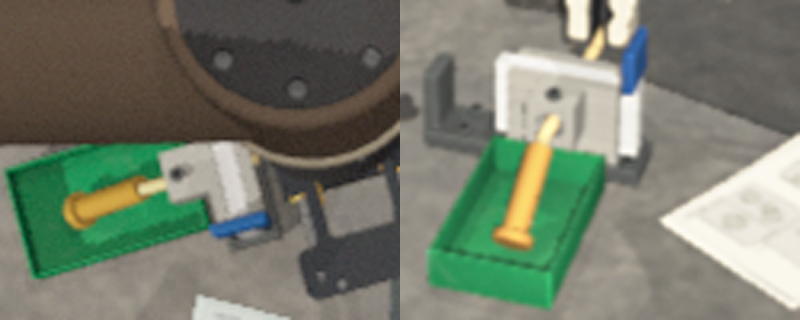

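The pin is out in the tray and the force is back to zero, with about 19 mm of rod beyond the boss. I'll retract straight back.

Request:
carry_out:
  plan:
    - [[0.003,0,0],[0,0,0],255]
    - [[0.005,0,-0.0001],[0,0,0],255]
    - [[0.006,0,0],[0,0,0],255]
    - [[0.008,0,-0.0002],[0,0,0],255]
    - [[0.009,0,-0.0002],[0,0,0],255]
    - [[0.01,0,-0.0002],[0,0,0],255]
    - [[0.01,0,-0.0002],[0,0,0],255]
    - [[0.01,0,-0.0002],[0,0,0],255]
    - [[0.01,0,-0.0002],[0,0,0],255]
    - [[0.01,0,-0.0001],[0,0,0],255]
    - [[0.01,0,0],[0,0,0],255]
    - [[0.004,0,0],[0,0,0],255]

```text
time_s: 11.43
tcp_pos: [0.5984, -0.2523, 0.2254]
eef_rot: [-180.0, 0.9, -73.1]
contact_force: [0.4, 1.2, -1.3]
gripper_width: 0.007
```

```bash
python3 st.py
python3 - <<'E'
from rod import *
a=save("top","top6");b=save("scene","scene6")
cv2.imwrite("pics/v6.png",np.hstack([cv2.resize(a[210:310,200:325,::-1],(400,320),interpolation=2),cv2.resize(b[240:340,260:385,::-1],(400,320),interpolation=2)]))
E
```

```text
t 11.43 F lock [ 0.7  1.  -1.3] grip lock [  -0.6 -176.1   49.9] tcp [  -0.6 -178.9  225.4] rot [-179.99    0.89  -73.06] w 0.007
```

View pics/v6.png

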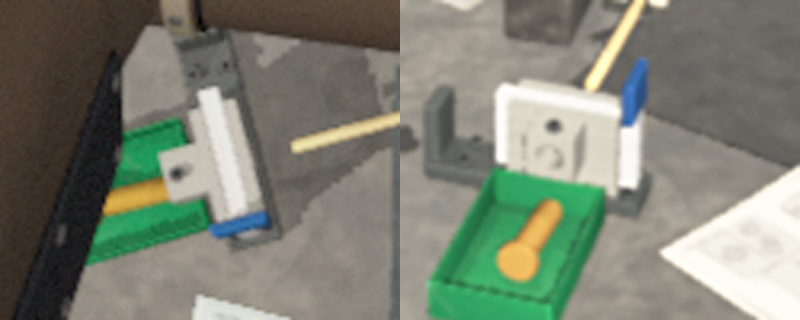

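The pin lies in the tray and the rod is clear. Next I'll raise the tool and swing round to the robot side of the tab. The back of the finger will push the tab while the rod stays in hand.

Request:
carry_out:
  plan:
    - [[0,0.003,-0.004],[0,0.9,0],255]
    - [[0,0.009,-0.006],[0,0,0],255]
    - [[0,0.012,-0.006],[0,0,0],255]
    - [[0,0.014,-0.006],[0,0,0],255]
    - [[0,0.014,-0.006],[0,0,0],255]
    - [[0,0.014,-0.005],[0,0,0],255]
    - [[0,0.012,0],[0,0,0],255]
    - [[0,0.008,0],[0,0,0],255]
    - [[0,0.004,0],[0,0,0],255]
    - [[0,0,0],[0,0,0],255]

```text
time_s: 12.37
tcp_pos: [0.511, -0.2775, 0.2585]
eef_rot: [180.0, 0.0, -73.1]
contact_force: [-0.1, 1.0, -1.4]
gripper_width: 0.007
```

```bash
python3 st.py
```

```text
t 12.37 F lock [ 0.2  0.9 -1.4] grip lock [ -91.6 -177.7   83. ] tcp [ -91.6 -177.7  258.5] rot [ 1.800e+02  1.000e-02 -7.306e+01] w 0.007
```

Request:
carry_out:
  plan:
    - [[-0.006,0,0],[0,0,0],255]
    - [[-0.014,0,0],[0,0,0],255]
    - [[-0.018,0,0],[0,0,0],255]
    - [[-0.018,0,0],[0,0,0],255]
    - [[-0.018,0,0],[0,0,0],255]
    - [[-0.018,0,0],[0,0,0],255]
    - [[-0.018,0,0],[0,0,0],255]
    - [[-0.018,0,0],[0,0,0],255]
    - [[-0.018,0,0],[0,0,0],255]
    - [[-0.013,0,0],[0,0,0],255]
    - [[-0.006,0,0],[0,0,0],255]
    - [[0,0,0],[0,0,0],255]

```text
time_s: 13.37
tcp_pos: [0.4636, -0.1178, 0.2585]
eef_rot: [-180.0, 0.0, -72.9]
contact_force: [-0.7, -0.4, -1.5]
gripper_width: 0.0068
```

```bash
python3 st.py
```

```text
t 13.37 F lock [-0.8 -0.2 -1.5] grip lock [-90.9 -11.1  83. ] tcp [-90.9 -11.2 258.5] rot [-1.7999e+02  1.0000e-02 -7.2890e+01] w 0.0068
```

Request:
carry_out:
  plan:
    - [[0,-0.004,0],[0,0,0],255]
    - [[0,-0.005,0],[0,0,0],255]
    - [[0,-0.004,0],[0,0,0],255]
    - [[0,-0.003,0],[0,0,0],255]
    - [[0,-0.003,0],[0,0,0],255]
    - [[0,-0.003,0],[0,0,0],255]
    - [[0,-0.003,0],[0,0,0],255]
    - [[0,-0.003,0],[0,0,0],255]
    - [[0,-0.003,0],[0,0,0],255]
    - [[0,-0.003,0],[0,0,0],255]

```text
time_s: 14.2
tcp_pos: [0.4961, -0.1096, 0.2584]
eef_rot: [179.9, 0.0, -73.0]
contact_force: [-2.6, -2.7, 0.6]
gripper_width: 0.0071
```

```bash
python3 st.py
```

```text
t 14.2 F lock [-3.3 -1.8  0.6] grip lock [-57.6 -12.7  82.9] tcp [-57.4 -12.7 258.4] rot [179.93   0.   -73.03] w 0.0071
```

Request:
carry_out:
  plan:
    - [[0,-0.003,0],[0,0,0],255]
    - [[0,-0.003,0],[0,0,0],255]
    - [[0,-0.003,0],[0,0,0],255]
    - [[0,-0.003,0],[0,0,0],255]
    - [[0,-0.003,0],[0,0,0],255]

```text
time_s: 14.62
tcp_pos: [0.5108, -0.105, 0.2584]
eef_rot: [180.0, 0.0, -73.0]
contact_force: [-1.8, -3.2, -0.6]
gripper_width: 0.0067
```

```bash
python3 st.py
```

```text
t 14.62 F lock [-2.7 -2.6 -0.6] grip lock [-42.  -12.5  82.9] tcp [-42.  -12.5 258.4] rot [179.98   0.   -73.03] w 0.0067
```

Request:
carry_out:
  plan:
    - [[0,-0.002,0],[0,0,0],255]
    - [[0,-0.002,0],[0,0,0],255]
    - [[0,-0.001,0],[0,0,0],255]
    - [[0,-0.001,0],[0,0,0],255]

```text
time_s: 14.95
tcp_pos: [0.5164, -0.1032, 0.2584]
eef_rot: [180.0, 0.0, -73.0]
contact_force: [-2.0, -1.9, -1.8]
gripper_width: 0.0067
```

```bash
python3 st.py
```

```text
t 14.95 F lock [-2.5 -1.2 -1.8] grip lock [-36.1 -12.4  82.9] tcp [-36.1 -12.4 258.4] rot [ 1.800e+02  1.000e-02 -7.302e+01] w 0.0067
```

Request:
carry_out:
  plan:
    - [[0,-0.0015,0],[0,0,0],255]
    - [[0,-0.0015,0],[0,0,0],255]
    - [[0,-0.001,0],[0,0,0],255]
    - [[0,-0.001,0],[0,0,0],255]

```text
time_s: 15.28
tcp_pos: [0.5212, -0.1017, 0.2585]
eef_rot: [-180.0, 0.0, -73.0]
contact_force: [-1.7, -1.8, -1.9]
gripper_width: 0.0069
```

```bash
python3 st.py
```

```text
t 15.28 F lock [-2.2 -1.2 -1.9] grip lock [-31.1 -12.4  83. ] tcp [-31.1 -12.4 258.5] rot [-1.800e+02  1.000e-02 -7.302e+01] w 0.0069
```

Request:
carry_out:
  plan:
    - [[0,-0.0015,0],[0,0,0],255]
    - [[0,-0.0015,0],[0,0,0],255]
    - [[0,-0.001,0],[0,0,0],255]
    - [[0,-0.001,0],[0,0,0],255]

```text
time_s: 15.62
tcp_pos: [0.5241, -0.101, 0.2585]
eef_rot: [179.7, 0.0, -73.0]
contact_force: [-14.1, -4.0, 11.1]
gripper_width: 0.0068
```

```bash
python3 st.py
```

```text
t 15.62 F lock [-14.6   0.3  11.1] grip lock [-29.  -12.4  83. ] tcp [-28.1 -12.5 258.5] rot [ 1.797e+02  3.000e-02 -7.304e+01] w 0.0068
```

The force rises to 14.6 N, so the bar is against the stop. I'll back off and measure the tab.

Request:
carry_out:
  plan:
    - [[0,0,0],[0,0,0],255]
    - [[0,0.002,0],[0,0,0],255]
    - [[0,0.005,0],[0,0,0],255]
    - [[0,0.01,0],[0,0,0],255]
    - [[0,0.014,0],[0,0,0],255]
    - [[0,0.014,0],[0,0,0],255]
    - [[0,0.014,0],[0,0,0],255]
    - [[0,0.01,0],[0,0,0],255]
    - [[0,0.005,0],[0,0,0],255]
    - [[0,0,0],[0,0,0],255]

```text
time_s: 16.45
tcp_pos: [0.4545, -0.1222, 0.2589]
eef_rot: [-179.9, -0.0, -73.0]
contact_force: [-0.3, 1.0, -0.6]
gripper_width: 0.0069
```

```bash
python3 st.py
python3 - <<'E'
from rod import *
a=save("top","top7");b=save("scene","scene7")
for n,im,(x,y,X,Y),z in(("top",a,(240,225,300,285),.095),):
    m=cv2.inRange(cv2.cvtColor(im,cv2.COLOR_RGB2HSV),(100,100,60),(125,255,255)); q=np.zeros_like(m); q[y:Y,x:X]=m[y:Y,x:X]
    cs=cv2.findContours(q,0,1)[0]; print(n,[(cv2.minAreaRect(c),(M.T@(onz(n,[cv2.minAreaRect(c)[0]],z)[0]-T)*1e3).round(1)) for c in cs if cv2.contourArea(c)>20])
cv2.imwrite("pics/v7.png",np.hstack([cv2.resize(a[190:310,180:330,::-1],(400,320),interpolation=2),cv2.resize(b[230:350,240:390,::-1],(400,320),interpolation=2)]))
E
```

```text
t 16.45 F lock [ 0.   1.  -0.6] grip lock [-100.7  -12.7   83.4] tcp [-100.9  -12.7  258.9] rot [-179.93   -0.    -73.03] w 0.0069
top []
```

View pics/v7.png

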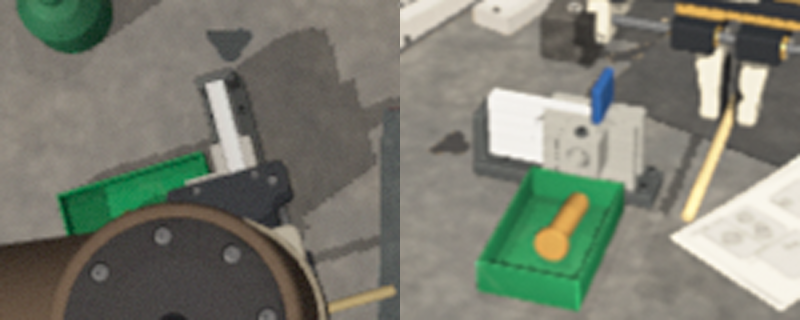

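The bar end is against the stop block and the tab has moved along. In the scene picture the pin lies in the tray and the tray looks undisturbed. I'll carry the rod back to the clear mat.

Request:
carry_out:
  plan:
    - [[0.01,0.003,0],[0,0,0],255]
    - [[0.02,0.003,0],[0,0,0],255]
    - [[0.03,0.004,0],[0,0,0],255]
    - [[0.03,0.004,0],[0,0,0],255]
    - [[0.03,0.004,0],[0,0,0],255]
    - [[0.03,0.004,0],[0,0,0],255]
    - [[0.03,0.004,0],[0,0,0],255]
    - [[0.03,0.004,0],[0,0,0],255]
    - [[0.03,0.004,0],[0,0,0],255]
    - [[0.03,0.004,0],[0,0,0],255]
    - [[0.022,0.003,0],[0,0,0],255]
    - [[0.012,0.001,0],[0,0,0],255]

```text
time_s: 17.55
tcp_pos: [0.5041, -0.4282, 0.2576]
eef_rot: [180.0, -0.0, -73.1]
contact_force: [0.3, -0.2, -1.8]
gripper_width: 0.0071
```

Request:
carry_out:
  plan:
    - [[0,0,0.004],[0,0,0],255]
    - [[0,0,0.008],[0,0,0],255]
    - [[0,0,0.01],[0,0,0],255]
    - [[0,0,0.01],[0,0,0],255]
    - [[0,0,0.01],[0,0,0],255]
    - [[0,0,0.01],[0,0,0],255]
    - [[0,0,0.008],[0,0,0],255]
    - [[0,0,0.006],[0,0,0],255]
    - [[0,0,0.004],[0,0,0],255]
    - [[0,0,0],[0,0,0],255]

```text
time_s: 18.38
tcp_pos: [0.5036, -0.4248, 0.1874]
eef_rot: [180.0, 0.1, -73.0]
contact_force: [-1.1, 1.1, -0.0]
gripper_width: 0.0072
```

```bash
python3 st.py
python3 - <<'E'
from rod import *
a=save("top","top8")
m=cv2.inRange(cv2.cvtColor(a,cv2.COLOR_RGB2HSV),(100,100,60),(125,255,255)); q=np.zeros_like(m); q[200:285,240:300]=m[200:285,240:300]
for c in cv2.findContours(q,0,1)[0]:
    if cv2.contourArea(c)>10: print(cv2.minAreaRect(c),"tab lock",(M.T@(onz("top",[cv2.minAreaRect(c)[0]],.095)[0]-T)*1e3).round(1),"(was -42.2,-12.0)")
g0=cv2.inRange(cv2.cvtColor(cv2.imread("pics/top0.png"),cv2.COLOR_BGR2HSV),(60,120,50),(85,255,255)); g1=cv2.inRange(cv2.cvtColor(a,cv2.COLOR_RGB2HSV),(60,120,50),(85,255,255))
for g in(g0,g1): g=g[240:300,195:245]; y,x=np.nonzero(g); print("tray",x.min(),y.min(),y.max(),x.size)
E
```

```text
t 18.38 F lock [-0.7  1.4 -0. ] grip lock [-141.3 -316.5   11.9] tcp [-141.2 -316.6  187.4] rot [ 1.7995e+02  6.0000e-02 -7.3020e+01] w 0.0072
((270.0, 262.0), (4.670258522033691, 17.856870651245117), 74.05460357666016) tab lock [ -7.7 -12.9  95. ] (was -42.2,-12.0)
tray 7 10 56 1460
tray 7 10 56 1280
```

The tab moved 34.5 mm, which matches the full 35 mm within error, and the tray edges are unchanged. I'll lower the last few millimetres and release.

Request:
carry_out:
  plan:
    - [[0,0,0.003],[0,0,0],255]
    - [[0,0,0.002],[0,0,0],255]
    - [[0,0,0.0015],[0,0,0],255]
    - [[0,0,0.001],[0,0,0],255]
    - [[0,0,0],[0,0,0],255]
    - [[0,0,0],[0,0,0],180]
    - [[0,0,0],[0,0,0],180]
    - [[0,0,0],[0,0,0],180]
    - [[0,0,0],[0,0,0],120]
    - [[0,0,0],[0,0,0],100]
    - [[0,0,0],[0,0,0],100]
    - [[0,0,0],[0,0,0],100]

```text
time_s: 19.43
tcp_pos: [0.5038, -0.425, 0.1811]
eef_rot: [-180.0, -0.0, -73.0]
contact_force: [0.7, 0.4, -0.4]
gripper_width: 0.047
```

Request:
carry_out:
  plan:
    - [[0,0,-0.003],[0,0,0],100]
    - [[0,0,-0.01],[0,0,0],100]
    - [[0,0,-0.015],[0,0,0],100]
    - [[0,0,-0.02],[0,0,0],100]
    - [[0.01,0,-0.02],[0,0,0],100]
    - [[0.02,0,-0.02],[0,0,0],100]
    - [[0.025,0,-0.02],[0,0,0],100]
    - [[0.025,0,-0.01],[0,0,0],100]
    - [[0.025,0,0],[0,0,0],100]
    - [[0.025,0,0],[0,0,0],100]
    - [[0.02,0,0],[0,0,0],100]
    - [[0,0,0],[0,0,0],100]

```text
time_s: 20.43
tcp_pos: [0.5476, -0.5715, 0.2991]
eef_rot: [180.0, -0.1, -73.1]
contact_force: [-0.4, 0.7, -0.7]
gripper_width: 0.053
```

```bash
python3 st.py
python3 - <<'E'
from rod import *
a=save("top","top9");b=save("scene","scene9")
cv2.imwrite("pics/v9.png",np.hstack([cv2.resize(a[190:370,190:560,::-1],(400,195),interpolation=2),cv2.resize(b[170:350,240:490,::-1],(271,195),interpolation=2)]))
E
```

```text
t 20.43 F lock [-0.2  0.8 -0.7] grip lock [-141.4 -470.   123.6] tcp [-141.4 -469.8  299.1] rot [ 1.800e+02 -6.000e-02 -7.312e+01] w 0.053
```

View pics/v9.png

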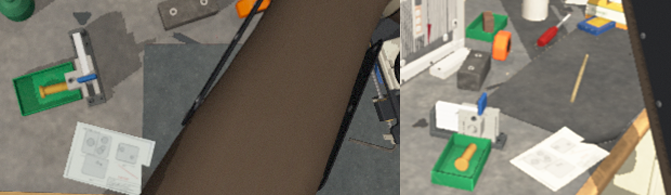

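The final picture shows the pin in the tray, the bar at the stop and the rod on the mat, with the gripper clear. I'll check the rod's length on the bench plane and then hand in.

Run:
```python
from rod import *
b=cv2.imread("pics/scene9.png")[:,:,::-1]; s=ends("scene",b,(385,210,435,275)); P=onz("scene",s,.004); L=np.linalg.norm(P[0]-P[1])
print(s,P,L)
if .195<L<.225: print(r.close_job())
```

```text
[[412.25346813 219.75210999]
 [397.60437893 263.868633  ]] [[ 0.52946262 -0.510827    0.004     ]
 [ 0.46603758 -0.30107067  0.004     ]] 0.21913570565776785
the job is handed in; nothing more can be done
None
```

I drove the pin out of the lock with the brass rod and it dropped into the green tray. I then pushed the freed bar home against the stop and laid the rod flat on the mat. The job was handed in at about 20.5 s of the 59 s allowed.

**Pin:** It moved at about 16–18 N of push. The rod went about 19 mm past the boss, and the pin lay in the tray in the last pictures.

**Bar:** I pushed the tab with the back of a finger while still holding the rod. The force rose from about 2.5 N to 14.6 N at the stop. The camera measured 34.5 mm of tab travel, against 35 mm expected.

**Tray and other things:** The edges of the tray visible in the top view were at the same pixels before and after the job. I did not measure the oil can, tape measure or riser block. They looked undisturbed where they could be seen.

**Rod:** Its length cast onto the bench plane came to 219 mm against the true 210 mm. That is a loose single-view check, but it and the final picture fit a rod lying flat.

**Disagreement:** Before the rod entered the bore, two height readings of its tip differed by about 5 mm. I aimed between them, and the rod went in without touching the face.

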